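Pin and cap the pivot of a bench swing arm

TASK

Fit the pivot of the swing arm: take the steel pivot pin from the green rack and push it down through the fork and the arm's lug until its head sits on the bracket's steel stud, then press the red snap cap over the pin head onto that stud until it clicks and is fully home. Keep pressing after the click and finish like that, with the gripper still pushing the cap firmly down with about 10 N or more; leave the bolt bin, the grease tin and the spanner where they are.

Things in the scene. Friction and masses are not known exactly. Their poses are not given: they have to be found in the camera images.
- bracket: Fixed blue steel bench bracket with a fork, the grey swing arm's lug already between the two tines, holes aligned. Origin on the bench on the vertical pivot axis; x along the arm towards its tray, z up. Base plate 120 x 100 mm. Tines 56 mm wide (y), from x = -50 to +30 mm; upper tine's top face 82 mm above the bench, carrying a round steel stud. Nothing near the stud is higher than the stud.
- stud_base (a point): Point on the pivot axis on the upper tine's top face, 82 mm above the bench, at the foot of the stud. The cap is fully home when its underside rests on this face. Axes as the bracket's. The arm's tray, 170 to 330 mm along x and 200 mm wide, holds two fixed bins, tops 135 mm above the bench; not to be handled.
- stud_top (a point): Point on the pivot axis at the stud's top face, 14 mm above stud_base; the pin head seats here. The stud is a neck 27 mm in diameter and 8 mm high under a rim 34 mm in diameter (8 to 9.5 mm up) that tapers in to 27 mm at the top. Its bore, 16 mm in diameter, is countersunk to 18.6 mm and goes on down through upper tine, lug and lower tine (underside 40 mm above the bench).
- lug_hole (a point): Point on the pivot axis in the middle of the lug, 61 mm above the bench (35 mm below stud_top). A sprung nylon bush here grips the pin: the pin does not drop home by itself but stops with its head about 28 mm above stud_top, and then needs a push of about 2 to 8 N all the way down.
- pin: Loose steel pivot pin, upright, about 0.12 kg, standing in the middle hole of the green rack, head on the rack's top. Origin at the underside centre of the head, z up. Head 22 mm in diameter, 12 mm high above the origin, top edge chamfered 3 mm; shank 14 mm in diameter, 66 mm long below the origin, the last 10 mm tapering to 6 mm.
- rack: Fixed green folded-steel pin rack, 70 mm (x) by 104 mm (y), feet reaching 74 mm to either side in y. Top face 80 mm above the bench, origin on the bench under its centre. Three 16 mm holes along y, 32 mm apart; the pin stands in the middle one, the others are empty.
- cap: Loose red nylon snap cap, about 35 g, open side down on the bench. Origin at the centre of its open underside, z up. Skirt 46 mm in diameter up to a shoulder 15 mm high, then a dome 36 mm in diameter up to the flat top 32 mm above the origin. Hold it by the dome or push on its top; gripping the skirt stops the tabs from spreading. Inside, it clears the seated pin head by 2 mm above, 4 mm around.
- cap_top (a point): Centre of the cap's flat top, 32 mm above its underside (114 mm above the bench when home).
- cap_beads (a point): Cap axis at the height of the beads, 3.5 mm above the underside: four springy tabs with inward beads. They meet the stud's taper with the underside about 10 mm above stud_base, spread under a push that grows to about 7 to 15 N, and snap under the rim from about 7 mm above stud_base, when the push drops away; the cap then goes down freely to stop dead on the tine: fully home.
- bolt_bin: Bystander: loose blue open-fronted picking bin with nuts, 160 x 105 x 75 mm, 0.6 kg, origin at the centre of its underside. Leave alone.
- grease_tin: Bystander: loose round grease tin with a red lid, 83 mm in diameter, 72 mm high, 0.45 kg, origin at the centre of its underside. Leave alone.
- spanner: Bystander: loose steel spanner 180 mm long lying flat on the bench along its own x. Leave alone.

How it is judged:
By the outcome, as a careful person would: the job done as asked, in the order asked, and still so for the second after the job is handed in, while the arm keeps its last pose, push and grip.
It also fails if it takes over 67 s, if anything falls off the work surface, if the arm or the gripper's body presses on something with over 40 N, if the wrist force passes 120 N, or if a joint passes its speed limit or range.

ROBOT

A 6-joint arm with a two-finger parallel gripper is mounted at the origin on the work surface. World frame = base frame: x ahead of the robot, y to its left, z up, the work surface at z = 0. Lengths are in m, angles in rad, forces in N, time in s.
With the tool pointing down it reaches from about 0.325 to 0.775 m from the base axis. Payload 9.3 kg.
Tool frame: the origin (TCP) lies on the centre line of the jaws, within the pads' length; the fingertips stand manip.tip_reach ahead of it and the grasp point (between the pads) lies 5 mm behind it (manip.tip_reach is the distance from the TCP to the fingertips, in m); z points along the fingers, y is the line along which they close (so a half turn about z gives the same grasp; the last joint's range is limited). The gripper opens to 85 mm and grips with 20 to 120 N. Pads are 22 mm wide; open, the fingers measure 114 mm over their backs; the gripper's body (76 mm by 85 mm) begins 54 mm behind the grasp point. The pads swing forward as they close: fully open they stand 13 mm farther back than shut.
Start: joints at [1.14, 0.259, 0.021, 1.334, 0, 1.418], TCP at [0.151, 0.529, 0.245] pointing down, gripper open.
Joint ranges: [-3.04, 3.04], [-0.91, 1.82], [-1.04, 1.36], [-1.92, 1.95], [-1.52, 1.45], [-3.14, 3.14]. Speed limits (rad/s): [2.22, 2.22, 2.79, 3.14, 3.14, 3.14].

INTERFACE

Orientations are given as a unit quaternion [x, y, z, w].
In Python, from rig import manip gives the robot as it stands. The module is installed in compiled form; this text tells all that it offers.
- The arm moves only by the tool apply_moves, never from a script. Its argument "steps" is a list of rows, each a list of 5 numbers: the gripper's target within -1 to 1 (fully open at 1, half-way at 0, shut at -1), then the shift along the tool's x, y, z in units of 25 mm (1.0 is 25 mm), then the turn about the tool's z in units of 8 degrees (1.0 is 8 degrees). In form: [[fingers, dx, dy, dz, yaw], ...]. A call has exactly 8 rows; each row is the pose to reach, as a shift and turn from the pose commanded when the call began, along the tool's axes at that moment; what a row does not reach only later rows make up. A row lasts 1/10 s, in which the tool goes at most 50 mm and 8.59 degrees, less where a joint would pass 70% of its speed; a pose out of reach is approached as far as the arm can. A call with a gripper value outside its range is refused whole. The fingers move at their own pace and stop on an object; the grip force is fixed at half the most. Time passes only in rows, so rows that repeat a pose let the fingers close, or fill a call up. It gives the time, the measured TCP pose, the force, the opening and the grip force at its end, in the units of the state.
- manip.state(): the state, without advancing time (a new reading comes with each control period).
- manip.capture(name): name is "scene" or "side" or "wrist"; returns the picture (420x560x3 uint8, red, green, blue); there is no depth.
- manip.camera_model(name): a dict with "fx", "fy", "cx", "cy" (pixels), "dist_coeffs" ([k1, k2, p1, p2, k3] as OpenCV has them; the pictures are not rectified), "pose" (4x4, takes a point from camera to world coordinates). Camera axes: x right, y up, looking along -z (the intrinsics and any distortion apply to the point x, -y, -z); pixel columns grow to the right and rows downward; lengths in m; the calibration is good to about 2 mm. A picture is of the moment at which its call begins: read the wrist's pose just before it. camera_model takes no time and is no camera call; for the wrist camera it gives the pose at the moment of the call.
- manip.close_job(): hands the job in; it is judged then, once.
The state is a dict: "time": time; "qpos": joint angles; "qd": joint speeds; "effort": joint torques, N m; "tool_pos": TCP position; "eef_rot": TCP orientation; "wrist_force": force on the tool from outside, world axes, zero at the start; "ft_torque": the same for the moment, N m; "finger_gap": finger opening in m; "grasp_force": force on a finger pad.
Only numpy, scipy, OpenCV 4.12 (cv2) and the standard library are available. Lean on these libraries where they do the work, as an engineer would, in place of code of your own. Each camera call takes 0.05 s, during which the arm holds its last target. There are 200 camera calls.

## Working session

There is one attempt and no reset: what is moved stays moved. The work goes in short steps, Python scripts to look and compute and a tool call to move; the robot and the scene stay as the last step left them, time stands still between calls to the robot, and variables do not carry over. Pictures are saved under pics/ and viewed, at most 10 in all, crops included, and the job is handed in when it is done.

Besides the shell and the picture viewer there is one more tool, called as name([rows], argument=value, ...), one row to a line, values as JSON. apply_moves: Moves the arm, as the interface text tells. Its arguments: {"type":"object","properties":{"steps":{"type":"array","items":{"type":"array","items":{"type":"number"}}}},"required":["steps"]}

```bash
mkdir -p pics
python3 - <<'E'
from rig import manip
import cv2,numpy as np
print(manip.state(), manip.tip_reach)
ims=[]
for n in("scene","side","wrist"):
    im=manip.capture(n); np.save(f'pics/{n}0.npy',im); cv2.imwrite(f'pics/{n}0.png',im[:,:,::-1])
    m=manip.camera_model(n); print(n,m)
E
```

```text
{'time': 0.0, 'qpos': array([ 1.14038165e+00,  2.59199455e-01,  2.07532840e-02,  1.33371821e+00,
       -1.33403309e-05,  1.41822090e+00]), 'qd': array([-0.00051731, -0.0005863 ,  0.0012544 ,  0.00101816, -0.00086587,
        0.00044318]), 'effort': array([ 9.84141516e-04, -5.55646777e+01,  3.44523454e+01,  1.37478640e-02,
       -2.24710325e-04, -2.10191109e-05]), 'tool_pos': array([0.15073333, 0.52865868, 0.24465888]), 'eef_rot': array([ 1.38473195e-01,  9.90365946e-01, -6.57087474e-04, -1.90189708e-04]), 'wrist_force': array([0.34741915, 0.33061105, 0.00573601]), 'ft_torque': array([-0.03696979,  0.0582495 , -0.07516883]), 'grasp_force': 0.0, 'finger_gap': 0.08559628921778002} 0.014
scene {'fx': 385.6513863625687, 'fy': 385.6513863625687, 'cx': 281.37958507593123, 'cy': 212.87398451731846, 'dist_coeffs': array([0.03222383, 0.        , 0.        , 0.        , 0.        ]), 'pose': array([[ 0.03469482, -0.74599997,  0.66504159,  1.17268377],
       [ 0.99933889,  0.01866178, -0.03120134, -0.01260632],
       [ 0.01086534,  0.66568445,  0.74615425,  0.83023038],
       [ 0.        , 
[... 242 characters left out ...]
e': array([[ 0.81665881,  0.33070762, -0.47297025,  0.08611241],
       [-0.57659826,  0.43268079, -0.6930525 , -0.66369409],
       [-0.0245526 ,  0.83870126,  0.54403802,  0.60121212],
       [ 0.        ,  0.        ,  0.        ,  1.        ]])}
wrist {'fx': 324.4341868650431, 'fy': 324.4341868650431, 'cx': 279.6245285181057, 'cy': 209.64765804247375, 'dist_coeffs': array([-0.05772857,  0.        ,  0.        ,  0.        ,  0.        ]), 'pose': array([[ 0.27498006, -0.91108938, -0.30708647,  0.07195413],
       [ 0.96144864,  0.26005261,  0.08938208,  0.55133448],
       [-0.00157643, -0.31982616,  0.94747493,  0.37281404],
       [ 0.        ,  0.        ,  0.        ,  1.        ]])}
```

View pics/scene0.png

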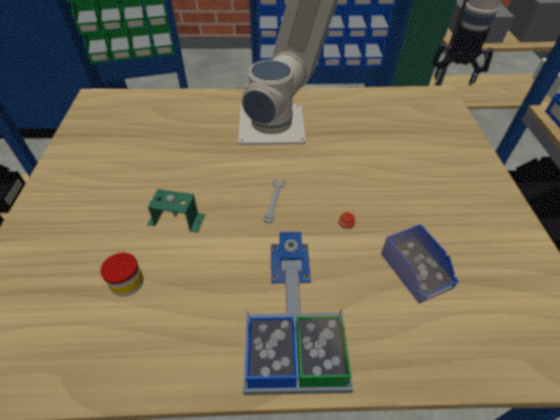

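View pics/side0.png

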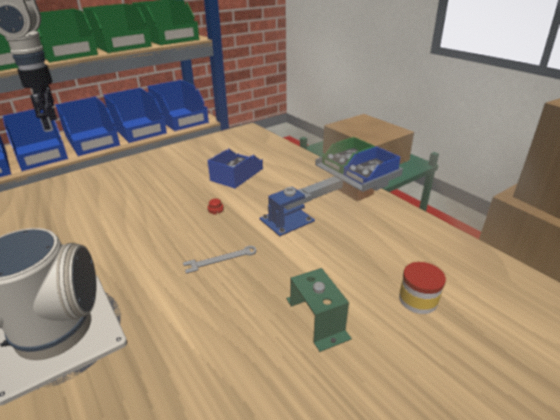

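The scene view shows the rack and pin near (171,198), the stud near (291,242), the cap near (347,220), the spanner at (274,200), the tin at (122,272) and the bin at (420,262). In the side view the pin is near (319,287), the stud near (291,191) and the cap near (215,205).

```bash
cat > h.py <<'E'
from rig import manip
import cv2,numpy as np
def ray(m,uv):
    K=np.array([[m['fx'],0,m['cx']],[0,m['fy'],m['cy']],[0,0,1]])
    x,y=cv2.undistortPoints(np.array([[uv]],float),K,np.array(m['dist_coeffs']))[0,0]
    P=m['pose']; return P[:3,3],P[:3,:3]@np.array([x,-y,-1])
def plane(m,uv,z):
    o,d=ray(m,uv); return o+d*(z-o[2])/d[2]
def tri(m1,u1,m2,u2):
    o1,d1=ray(m1,u1);o2,d2=ray(m2,u2)
    s=np.linalg.lstsq(np.c_[d1,-d2],o2-o1,rcond=None)[0]
    a,b=o1+s[0]*d1,o2+s[1]*d2; return (a+b)/2,np.linalg.norm(a-b)
def proj(m,p):
    P=m['pose']; q=P[:3,:3].T@(np.asarray(p)-P[:3,3]); q=q*[1,-1,-1]
    K=np.array([[m['fx'],0,m['cx']],[0,m['fy'],m['cy']],[0,0,1]])
    return cv2.projectPoints(q.reshape(1,3),np.zeros(3),np.zeros(3),K,np.array(m['dist_coeffs']))[0].ravel()
def blob(im,mask,near,r):
    h=np.zeros(mask.shape,np.uint8); cv2.circle(h,tuple(int(v) for v in near),r,255,-1)
    n,l,s,c=cv2.connectedComponentsWithStats((mask&(h>0)).astype(np.uint8))
    if n<2: return None
    i=1+s[1:,4].argmax(); return c[i],s[i]
def totool(p,st=None):
    "world xyz difference from TCP -> tool axes in 25 mm units"
    from scipy.spatial.transform import Rotation as R
    st=st or manip.state(); return R.from_quat(st['eef_rot']).inv().apply(np.asarray(p)-st['tool_pos'])/.025
E
python3 - <<'E'
from h import *
S,D=[manip.camera_model(n) for n in('scene','side')]
a,b=[np.load(f'pics/{n}0.npy') for n in('scene','side')]
def grey(im):
    v=cv2.cvtColor(im,cv2.COLOR_RGB2HSV); return (v[...,1]<70)&(v[...,2]>90)
def red(im):
    v=cv2.cvtColor(im,cv2.COLOR_RGB2HSV); return ((v[...,0]<6)|(v[...,0]>172))&(v[...,1]>150)
for nm,u,w,z,f,r in(('pin',(171,198),(319,287),.092,grey,10),('stud',(291,243),(291,192),.096,grey,10),('cap',(347,219),(215,205),.02,red,20)):
    A,B=blob(a,f(a),u,r),blob(b,f(b),w,r); print(nm,A,B)
    if A and B: print(tri(S,A[0],D,B[0]),plane(S,A[0],z),plane(D,B[0],z))
    else: print(plane(S,u,z),plane(D,w,z))
for nm,u,z in(('rack L',(152,196),.08),('rack R',(194,198),.08),('base',(291,280),.0),('tray',(246,388),.08),('tray',(349,388),.08)): print(nm,plane(S,u,z))
E
```

```text
pin (array([169.65384615, 197.69230769]), array([166, 194,   9,   8,  52], dtype=int32)) (array([319.09771987, 286.94462541]), array([309, 277,  21,  21, 307], dtype=int32))
(array([ 0.44805878, -0.27705469,  0.08604941]), np.float64(0.0005310177759531839)) [ 0.45365229 -0.27474803  0.092     ] [ 0.44397547 -0.28177967  0.092     ]
stud (array([290.6637931 , 245.55172414]), array([284, 240,  14,  12, 116], dtype=int32)) (array([290.52755906, 190.8503937 ]), array([282, 186,  20,  11, 127], dtype=int32))
(array([0.61887593, 0.0362469 , 0.08993681]), np.float64(0.0017800856778128911)) [0.62265402 0.03651349 0.096     ] [0.61261497 0.02677569 0.096     ]
cap (array([347.32038835, 219.3592233 ]), array([340, 213,  14,  14, 103], dtype=int32)) (array([214.96078431, 205.73856209]), array([208, 199,  15,  14, 153], dtype=int32))
(array([0.47447115, 0.20487074, 0.01387256]), np.float64(0.0009298543361477657)) [0.4792453  0.20360137 0.02      ] [0.47046864 0.19511543 0.02      ]
rack L [ 0.43453303 -0.32697642  0.08      ]
rack R [ 0.44462707 -0.21404637  0.08      ]
base [0.65770641 0.03832788 0.        ]
tray [ 0.93506472 -0.06150984  0.08      ]
tray [0.94080286 0.12870933 0.08      ]
```

Run:
```python
import numpy as np,cv2
a,b=[np.load(f'pics/{n}0.npy')[:,:,::-1] for n in('scene','side')]
c=[a[180:240,140:210],a[220:290,260:330],b[260:350,280:360],b[175:240,250:320]]
c=[cv2.resize(x,(390,290),interpolation=cv2.INTER_CUBIC) for x in c]
cv2.imwrite('pics/crops.png',np.vstack([np.hstack(c[:2]),np.hstack(c[2:])]))
```

```text
(no output)
```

View pics/crops.png

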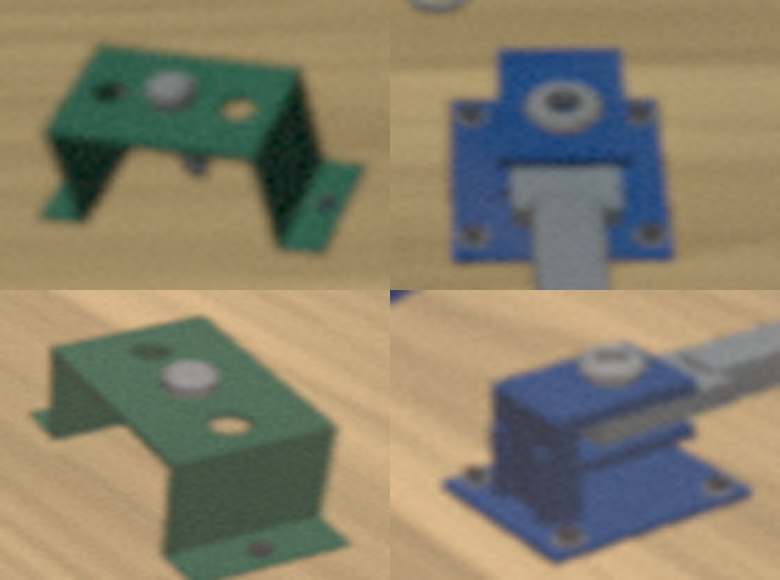

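apply_moves([
  [1, -1.76, -0.9, 0, 0],
  [1, -3.5, -1.8, 0, 0],
  [1, -5.3, -2.7, 0, 0],
  [1, -7, -3.6, 0, 0],
  [1, -8.8, -4.5, 0, 0],
  [1, -10.6, -5.4, 0, 0],
  [1, -12.3, -6.3, 0, 0],
  [1, -14.1, -7.2, 0, 0],
])

```text
time: 0.95
tool_pos: [0.4412, 0.2577, 0.2453]
eef_rot: [0.138, 0.99, 0.0, -0.0]
wrist_force: [0.6, 1.6, -0.4]
finger_gap: 0.0852
grasp_force: 0.0
```

apply_moves([
  [1, -0.7, -1.84, 0, 0],
  [1, -1.4, -3.7, 0, 0],
  [1, -2, -5.5, 0, 0],
  [1, -2.7, -7.3, 0, 0],
  [1, -3.4, -9.2, 0, 0],
  [1, -4, -11, 0, 0],
  [1, -4.7, -12.9, 0, 0],
  [1, -5.4, -14.7, 0, 0],
])

```text
time: 1.75
tool_pos: [0.4688, -0.1331, 0.2453]
eef_rot: [0.139, 0.99, 0.0, 0.0]
wrist_force: [0.7, 0.2, -0.1]
finger_gap: 0.085
grasp_force: 0.0
```

```bash
python3 -c "
from h import *
s=manip.state();print(s['time'],s['tool_pos'],s['eef_rot'],s['qpos'],totool([.448,-.277,.2]))"
```

```text
1.75 [ 0.46883205 -0.13312585  0.2453093 ] [1.38540129e-01 9.90356819e-01 1.80201501e-05 5.56187188e-05] [-4.49096367e-01  1.51611407e-01 -1.17809797e-01  1.30128019e+00
  6.82666950e-05 -1.71122010e-01] [-0.77772479 -5.76280378  1.81215938]
```

apply_moves([
  [1, -0.15, -1.2, 0.2, 0],
  [1, -0.3, -2.4, 0.6, 0],
  [1, -0.5, -3.6, 1, 0],
  [1, -0.65, -4.8, 1.4, 0],
  [1, -0.8, -5.8, 1.8, 0],
  [1, -0.8, -5.8, 1.8, 0],
  [1, -0.8, -5.8, 1.8, 0],
  [1, -0.8, -5.8, 1.8, 0],
])

```text
time: 2.55
tool_pos: [0.4488, -0.2754, 0.2006]
eef_rot: [0.138, 0.99, 0.0, 0.0]
wrist_force: [-0.2, -0.2, 0.2]
finger_gap: 0.0848
grasp_force: 0.0
```

Run:
```python
from h import *
m=manip.camera_model('wrist');im=manip.capture('wrist');np.save('pics/w1.npy',im)
s=manip.state();print(s['tool_pos'])
c=proj(m,[.448,-.277,.09]);print('expect',c)
v=cv2.cvtColor(im,cv2.COLOR_RGB2HSV)
g=(v[...,1]<60)&(v[...,2]>90)
B=blob(im,g,c,45);print(B,plane(m,B[0],.090))
cv2.circle(im,tuple(int(x) for x in B[0]),2,(255,0,0),-1)
cv2.imwrite('pics/w1.png',im[:,:,::-1])
```

```text
[ 0.44899132 -0.27524276  0.20073023]
expect [277.55557455 210.93290555]
(array([277.72279261, 209.30800821]), array([265, 198,  26,  24, 487], dtype=int32)) [ 0.44675514 -0.2765068   0.09      ]
```

View pics/w1.png

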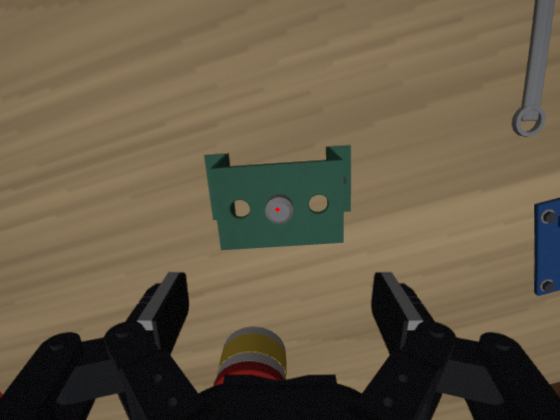

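The wrist view shows the pin head centred at (278,209) in the middle hole, between the jaws, with nothing in the way.

apply_moves([
  [1, 0.03, -0.03, 1, 0],
  [1, 0.06, -0.07, 2, 0],
  [1, 0.06, -0.07, 3, 0],
  [1, 0.06, -0.07, 3.6, 0],
  [1, 0.06, -0.07, 4, 0],
  [1, 0.06, -0.07, 4.18, 0],
  [1, 0.06, -0.07, 4.18, 0],
  [1, 0.06, -0.07, 4.18, 0],
])

```text
time: 3.4
tool_pos: [0.4472, -0.2774, 0.0966]
eef_rot: [0.138, 0.99, -0.0, 0.001]
wrist_force: [0.3, 0.2, -0.0]
finger_gap: 0.0855
grasp_force: 0.0
```

apply_moves([
  [0, 0, 0, 0, 0],
  [-0.4, 0, 0, 0, 0],
  [-1, 0, 0, 0, 0],
  [-1, 0, 0, 0, 0],
  [-1, 0, 0, 0, 0],
  [-1, 0, 0, 0, 0],
  [-1, 0, 0, 0, 0],
  [-1, 0, 0, 0, 0],
])

```text
time: 4.2
tool_pos: [0.447, -0.2768, 0.0962]
eef_rot: [0.138, 0.99, 0.0, 0.0]
wrist_force: [0.1, 3.2, 5.0]
finger_gap: 0.0188
grasp_force: 58.5
```

Run:
```python
from h import *
im=manip.capture('wrist');np.save('pics/w2.npy',im)
b=manip.capture('side');m=manip.camera_model('side');c=proj(m,[.447,-.277,.09]).astype(int);print(c)
x=cv2.resize(b[c[1]-40:c[1]+35,c[0]-50:c[0]+50],(800,600),interpolation=cv2.INTER_CUBIC)[:, :, ::-1]
y=cv2.resize(im[240:420,160:400],(400,300),interpolation=cv2.INTER_CUBIC)[:,:,::-1]
cv2.imwrite('pics/w2.png',np.hstack([cv2.resize(x,(400,300)),y]))
```

```text
[318 285]
```

View pics/w2.png

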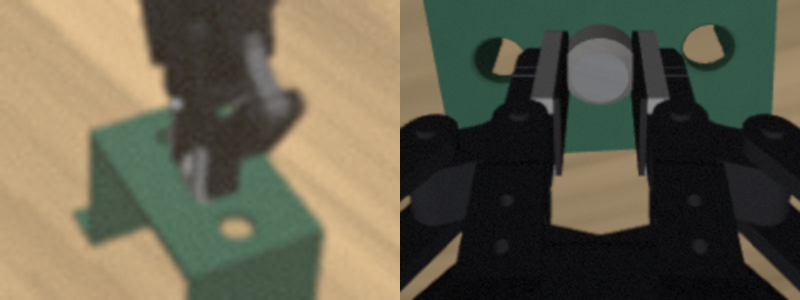

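The jaws hold the pin head squarely, with the fingertips just above the rack, so I'll lift.

apply_moves([
  [-1, 0, 0, -0.4, 0],
  [-1, 0, 0, -1, 0],
  [-1, 0, 0, -2, 0],
  [-1, 0, 0, -3, 0],
  [-1, 0, 0, -4, 0],
  [-1, 0, 0, -5, 0],
  [-1, 0, 0, -5.4, 0],
  [-1, 0, 0, -5.4, 0],
])

```text
time: 5.1
tool_pos: [0.4472, -0.2777, 0.2321]
eef_rot: [0.138, 0.99, -0.001, 0.001]
wrist_force: [0.6, 0.4, -0.7]
finger_gap: 0.0181
grasp_force: 59.0
```

```bash
python3 -c "
from h import *
s=manip.state();print(s['time'],s['tool_pos'],s['finger_gap'],totool([.619,.0362,.23]))"
```

```text
5.1 [ 0.44716303 -0.27770323  0.23205292] 0.018117748343939172 [-3.16567484 13.95998593  0.07162455]
```

apply_moves([
  [-1, -0.3, 1.2, 0, 0],
  [-1, -0.7, 3, 0, 0],
  [-1, -1.1, 5, 0, 0],
  [-1, -1.6, 7, 0, 0],
  [-1, -2, 9, 0, 0],
  [-1, -2.5, 11, 0, 0],
  [-1, -2.9, 12.8, 0, 0],
  [-1, -3.17, 13.96, 0, 0],
])

```text
time: 5.9
tool_pos: [0.6193, 0.0398, 0.2288]
eef_rot: [0.137, 0.991, 0.0, -0.001]
wrist_force: [-0.2, -0.4, -0.7]
finger_gap: 0.0183
grasp_force: 59.1
```

apply_moves([
  [-1, 0, 0, 0, 0],
  [-1, 0, 0, 0, 0],
  [-1, 0, 0, 0, 0],
  [-1, 0, 0, 0, 0],
  [-1, 0, 0, 0, 0],
  [-1, 0, 0, 0, 0],
  [-1, 0, 0, 0, 0],
  [-1, 0, 0, 0, 0],
])

```text
time: 6.7
tool_pos: [0.6187, 0.0364, 0.2309]
eef_rot: [0.139, 0.99, -0.0, 0.0]
wrist_force: [-0.1, -0.4, -1.8]
finger_gap: 0.0183
grasp_force: 59.1
```

Run:
```python
from h import *
m=manip.camera_model('wrist');im=manip.capture('wrist');np.save('pics/w3.npy',im)
s=manip.state();print(s['tool_pos'],s['finger_gap'])
c=proj(m,[.619,.036,.096]);print('expect',c,'pin tip',proj(m,s['tool_pos']-[0,0,.082]),'head top',proj(m,s['tool_pos']-[0,0,.004]))
v=cv2.cvtColor(im,cv2.COLOR_RGB2HSV)
g=(v[...,1]<70)&(v[...,2]>70)
B=blob(im,g,c,40);print(B)
S=manip.capture('side');M=manip.camera_model('side');q=proj(M,s['tool_pos']-[0,0,.05]).astype(int)
x=cv2.resize(S[q[1]-50:q[1]+55,q[0]-35:q[0]+35],(280,420),interpolation=cv2.INTER_CUBIC)
cv2.imwrite('pics/w3.png',np.hstack([im[:,50:510],x])[:,:,::-1]);print(q)
```

```text
[0.61869947 0.03647519 0.2308564 ] 0.018113535187755343
expect [279.54655292 202.48031564] pin tip [280.02746934 224.68501079] head top [280.13367056 285.33093006]
(array([279.3295838 , 196.87739033]), array([260, 179,  39,  38, 889], dtype=int32))
[290 159]
```

View pics/w3.png

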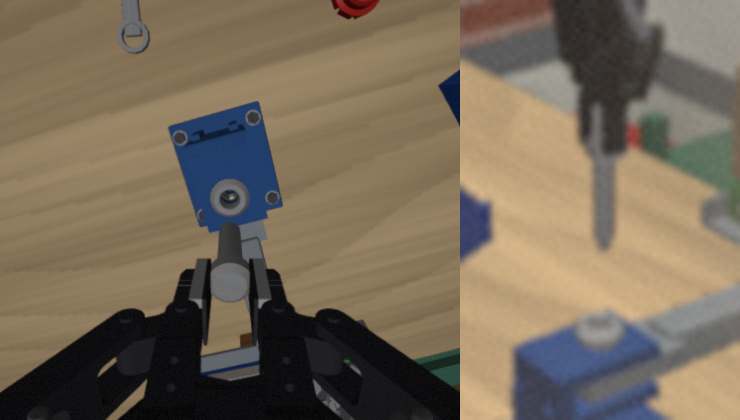

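Wrist view: the stud ring is centred near (279,197), with the pin hanging straight in the jaws, its head near (280,284) and its tip near (280,226). The side view shows the pin vertical above the stud.

Run:
```python
from h import *
m=manip.camera_model('wrist');im=np.load('pics/w3.npy')
v=cv2.cvtColor(im,cv2.COLOR_RGB2HSV)
# outer ring: not-blue region around the stud
nb=((v[...,1]<110)).astype(np.uint8)
h=np.zeros_like(nb);cv2.circle(h,(279,197),23,1,-1)
c=max(cv2.findContours(nb*h,cv2.RETR_EXTERNAL,cv2.CHAIN_APPROX_NONE)[0],key=cv2.contourArea)
e=cv2.fitEllipse(cv2.convexHull(c));print('outer',e,plane(m,e[0],.091))
g=cv2.cvtColor(im,cv2.COLOR_RGB2GRAY)
print(g[180:218:2,262:300:2])
# pin head top
hm=((v[...,2]>105)&(v[...,1]<60)).astype(np.uint8);h[:]=0;h[255:305,260:300]=1
c=max(cv2.findContours(hm*h,cv2.RETR_EXTERNAL,cv2.CHAIN_APPROX_NONE)[0],key=cv2.contourArea)
print('head',cv2.boundingRect(c),cv2.minEnclosingCircle(c));print(g[262:304:2,262:300:2])
print(g[220:240:2,268:294:2])
```

```text
outer ((279.27362060546875, 197.32843017578125), (38.208740234375, 39.693031311035156), 90.97257232666016) [0.61596369 0.03678144 0.091     ]
[[ 60  56  59  59  64  95  97 100 100  97  97  91  91  66  58  60  58  58
   58]
 [ 59  60  57  94 103 103 104 103 102 101 100  96  93  90  86  63  60  60
   58]
 [ 57  61  91 102 104 105 103 104 106 105 102  98  96  92  88  83  67  58
   59]
 [ 55  89 102 103 104 109 112 111 111 113 113 114 112 100  94  89  83  64
   58]
 [ 75 100 103 106 112 113 114 113 113 113 113 112 112 111 103  89  85  76
   60]
 [ 96 101 107 114 115 114 101  67  59  63  68  90 111 114 114 102  89  83
   64]
 [ 99 104 113 113 110  80  58  30  27  30  33  43  74 109 113 113  91  81
   69]
 [101 105 113 113  91  49  44  49  50  84  80  62  56  82 113 115 102  82
   74]
 [ 98 109 114 113  64  53  49  50  56  98 117  71  62  49 106 111 109  82
   75]
 [100 111 113 111  51  27  52  54  58 147 135  81  40  56  99 113 112  86
   72]
 [ 99 112 116 108  52  44  25  33  43  53  48  38  43  64 102 114 112  84
   73]
 [ 96 108 113 110  65  49  48  35  30  30  35  54  63  69 110 115 1
[... 2220 characters left out ...]
 120 102  93 100 104 105 106 105 102  95  93 101 122 120 100
   82]
 [126 126 128 127 126 124 117 109 101 103 101 110 115 124 123 122 120  99
   98]]
[[ 58  57  57  60  56  58  56  57  57  57  57  59  56]
 [ 59  57  59  60  56  55  52  53  56  58  60  58  60]
 [ 57  59  59  58  55  55  49  48  48  51  59  64  79]
 [ 57  57  58  59  56  52  50  49  47  47  75 103 105]
 [ 57  57  57  58  57  54  48  48  46  45  50  99 106]
 [ 75  58  59  58  55  55  51  50  46  49  47  97 106]
 [102  59  60  59  57  55  51  48  48  47  45  86 106]
 [101  57  58  60  58  57  50  50  49  46  47  74 106]
 [ 98  58  59  60  56  54  51  49  48  47  46  67 106]
 [ 97  58  60  58  56  54  52  49  48  45  46  64 105]]
```

apply_moves([
  [-1, 0.05, 0, 0.3, 0],
  [-1, 0.1, -0.01, 0.7, 0],
  [-1, 0.1, -0.01, 1.2, 0],
  [-1, 0.1, -0.01, 1.6, 0],
  [-1, 0.1, -0.01, 1.9, 0],
  [-1, 0.1, -0.01, 2.1, 0],
  [-1, 0.1, -0.01, 2.2, 0],
  [-1, 0.1, -0.01, 2.3, 0],
])

```text
time: 7.6
tool_pos: [0.6164, 0.037, 0.1733]
eef_rot: [0.138, 0.99, 0.0, 0.0]
wrist_force: [-0.5, -0.3, -2.0]
finger_gap: 0.0181
grasp_force: 59.1
```

apply_moves([
  [-1, 0, 0, 0.1, 0],
  [-1, 0, 0, 0.2, 0],
  [-1, 0, 0, 0.3, 0],
  [-1, 0, 0, 0.4, 0],
  [-1, 0, 0, 0.5, 0],
  [-1, 0, 0, 0.5, 0],
  [-1, 0, 0, 0.5, 0],
  [-1, 0, 0, 0.5, 0],
])

```text
time: 8.4
tool_pos: [0.6163, 0.0371, 0.1609]
eef_rot: [0.138, 0.99, 0.0, 0.0]
wrist_force: [0.6, -0.6, -0.4]
finger_gap: 0.0183
grasp_force: 59.1
```

apply_moves([
  [-1, 0, 0, 0.1, 0],
  [-1, 0, 0, 0.2, 0],
  [-1, 0, 0, 0.3, 0],
  [-1, 0, 0, 0.4, 0],
  [-1, 0, 0, 0.5, 0],
  [-1, 0, 0, 0.6, 0],
  [-1, 0, 0, 0.7, 0],
  [-1, 0, 0, 0.75, 0],
])

```text
time: 9.2
tool_pos: [0.6162, 0.0371, 0.1417]
eef_rot: [0.138, 0.99, -0.0, -0.0]
wrist_force: [-1.1, -0.5, -1.3]
finger_gap: 0.0184
grasp_force: 59.1
```

apply_moves([
  [-1, 0, 0, 0.08, 0],
  [-1, 0, 0, 0.16, 0],
  [-1, 0, 0, 0.24, 0],
  [-1, 0, 0, 0.32, 0],
  [-1, 0, 0, 0.4, 0],
  [-1, 0, 0, 0.48, 0],
  [-1, 0, 0, 0.56, 0],
  [-1, 0, 0, 0.6, 0],
])

```text
time: 10.0
tool_pos: [0.6162, 0.0371, 0.1268]
eef_rot: [0.138, 0.99, -0.0, -0.0]
wrist_force: [0.2, 1.2, 1.3]
finger_gap: 0.0182
grasp_force: 59.3
```

apply_moves([
  [-1, 0, 0, 0.08, 0],
  [-1, 0, 0, 0.16, 0],
  [-1, 0, 0, 0.24, 0],
  [-1, 0, 0, 0.32, 0],
  [-1, 0, 0, 0.4, 0],
  [-1, 0, 0, 0.46, 0],
  [-1, 0, 0, 0.52, 0],
  [-1, 0, 0, 0.52, 0],
])

```text
time: 10.8
tool_pos: [0.6161, 0.0371, 0.1136]
eef_rot: [0.138, 0.99, -0.0, -0.0]
wrist_force: [-0.2, 0.3, -2.4]
finger_gap: 0.0183
grasp_force: 59.2
```

apply_moves([
  [-1, 0, 0, 0.02, 0],
  [-1, 0, 0, 0.04, 0],
  [-1, 0, 0, 0.06, 0],
  [-1, 0, 0, 0.08, 0],
  [-1, 0, 0, 0.08, 0],
  [-1, 0, 0, 0.08, 0],
  [-1, 0, 0, 0.08, 0],
  [-1, 0, 0, 0.08, 0],
])

```text
time: 11.6
tool_pos: [0.6163, 0.037, 0.1123]
eef_rot: [0.138, 0.99, 0.0, 0.0]
wrist_force: [-2.3, -0.4, 5.6]
finger_gap: 0.0182
grasp_force: 59.7
```

apply_moves([
  [-1, 0, 0, 0.02, 0],
  [-1, 0, 0, 0.04, 0],
  [-1, 0, 0, 0.06, 0],
  [-1, 0, 0, 0.06, 0],
  [-1, 0, 0, 0.06, 0],
  [-1, 0, 0, 0.06, 0],
  [-1, 0, 0, 0.06, 0],
  [-1, 0, 0, 0.06, 0],
])

```text
time: 12.4
tool_pos: [0.6163, 0.0371, 0.1121]
eef_rot: [0.138, 0.99, -0.0, 0.001]
wrist_force: [-6.1, -0.6, 15.0]
finger_gap: 0.0185
grasp_force: 60.9
```

Force rises to 15 N with no further travel, so the head is seated. I'll release and rise.

apply_moves([
  [-0.3, 0, 0, -0.06, 0],
  [0.3, 0, 0, -0.06, 0],
  [1, 0, 0, -0.06, 0],
  [1, 0, 0, -0.06, 0],
  [1, 0, 0, -0.06, 0],
  [1, 0, 0, -0.06, 0],
  [1, 0, 0, -0.06, 0],
  [1, 0, 0, -0.06, 0],
])

```text
time: 13.2
tool_pos: [0.6162, 0.037, 0.112]
eef_rot: [0.138, 0.99, 0.0, -0.0]
wrist_force: [-0.6, -0.6, -0.4]
finger_gap: 0.0854
grasp_force: 0.0
```

apply_moves([
  [1, 0, 0, -0.3, 0],
  [1, 0, 0, -1, 0],
  [1, 0, 0, -2, 0],
  [1, 0, 0, -3, 0],
  [1, 0, 0, -3.6, 0],
  [1, 0, 0, -4, 0],
  [1, 0, 0, -4, 0],
  [1, 0, 0, -4, 0],
])

```text
time: 14.0
tool_pos: [0.6161, 0.0371, 0.2115]
eef_rot: [0.138, 0.99, -0.0, -0.0]
wrist_force: [-0.3, -0.1, 0.2]
finger_gap: 0.0855
grasp_force: 0.0
```

Run:
```python
from h import *
m=manip.camera_model('wrist');im=manip.capture('wrist');np.save('pics/w4.npy',im)
s=manip.state();print(s['tool_pos'],s['finger_gap'],s['wrist_force'])
print('expect head top',proj(m,[.6163,.037,.108]))
v=cv2.cvtColor(im,cv2.COLOR_RGB2HSV);r=((v[...,0]<6)|(v[...,0]>172))&(v[...,1]>150)
c=proj(m,[.4745,.205,.02]);print('cap expect',c);B=blob(im,r,(min(max(c[0],0),559),min(max(c[1],0),419)),90);print(B)
S=manip.capture('side');M=manip.camera_model('side')
x=cv2.resize(S[150:240,250:320],(327,420),interpolation=cv2.INTER_CUBIC)
cv2.imwrite('pics/w4.png',np.hstack([im[:,90:],x])[:,:,::-1])
print(totool([.4745,.2049,.15]))
```

```text
[0.61592095 0.03703982 0.21114941] 0.08558391918979952 [-0.08628643  0.28193888  0.38144804]
expect head top [279.90930592 214.75807324]
cap expect [420.55603911 -16.6362809 ]
(array([411.35144928,   6.20108696]), array([389,   0,  48,  17, 552], dtype=int32))
[7.27565505 4.90559169 2.44881216]
```

View pics/w4.png

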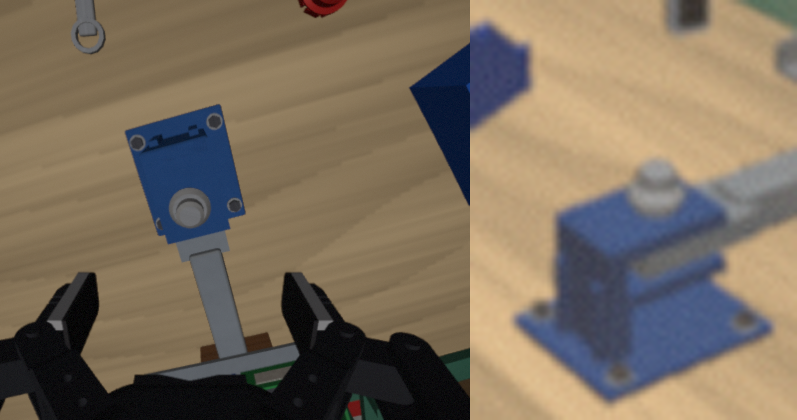

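The head sits flush on the stud: centred at about (280,212) in the wrist view, and the side view confirms it. Next is the cap.

apply_moves([
  [1, 0.9, 0.6, 0, 0],
  [1, 2.2, 1.5, 0.2, 0],
  [1, 3.6, 2.4, 0.5, 0],
  [1, 5, 3.4, 0.9, 0],
  [1, 6.3, 4.3, 1.3, 0],
  [1, 7.28, 4.9, 1.6, 0],
  [1, 7.28, 4.9, 1.6, 0],
  [1, 7.28, 4.9, 1.6, 0],
])

```text
time: 14.9
tool_pos: [0.4745, 0.205, 0.1717]
eef_rot: [0.138, 0.99, -0.0, -0.0]
wrist_force: [0.0, 0.5, 0.0]
finger_gap: 0.0851
grasp_force: 0.0
```

Run:
```python
from h import *
m=manip.camera_model('wrist');im=manip.capture('wrist');np.save('pics/w5.npy',im)
s=manip.state();print(s['tool_pos'])
v=cv2.cvtColor(im,cv2.COLOR_RGB2HSV);r=((v[...,0]<8)|(v[...,0]>170))&(v[...,1]>130)
c=proj(m,[.4745,.205,.032]);print('cap top expect',c);B=blob(im,r,c,70);print(B)
for z in(0,.012,.015,.032): print(z,plane(m,B[0],z))
vv=v[...,2]; y,x=int(B[0][1]),int(B[0][0]); print(vv[y-34:y+35:3,x], vv[y,x-34:x+35:3])
cv2.imwrite('pics/w5.png',im[:,:,::-1])
```

```text
[0.47521182 0.20458307 0.17189853]
cap top expect [279.93531705 200.47706317]
(array([277.65656566, 193.51717172]), array([ 253,  168,   50,   51, 1980], dtype=int32))
0 [0.47660954 0.20212243 0.        ]
0.012 [0.4733701  0.20313614 0.012     ]
0.015 [0.47256024 0.20338956 0.015     ]
0.032 [0.46797103 0.20482564 0.032     ]
[130 128 123 126 138 145  77 111 123 136 136 135 136 136 135 134 135 134
 134 132 121 124 124] [127 125 124 123 134 121 122 137 136 135 136 136 136 135 135 136 136 108
 105 124 127 127 127]
```

View pics/w5.png

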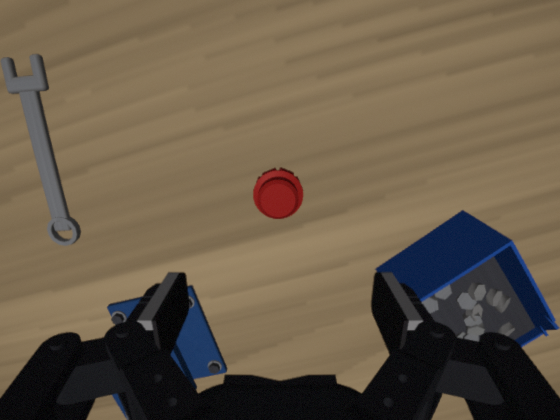

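The cap's red top disc is centred near (278,197). The bin's nearest corner is at about (378,268) and the bracket is at the lower left.

Run:
```python
from h import *
m=manip.camera_model('wrist');im=np.load('pics/w5.npy')
v=cv2.cvtColor(im,cv2.COLOR_RGB2HSV)
g=cv2.GaussianBlur(im,(3,3),0)[...,0]
M=((g>128)&(v[...,1]>150)).astype(np.uint8);M=cv2.morphologyEx(M,cv2.MORPH_OPEN,np.ones((7,7)))
h=np.zeros_like(M);cv2.circle(h,(278,196),30,1,-1)
c=max(cv2.findContours(M*h,cv2.RETR_EXTERNAL,cv2.CHAIN_APPROX_NONE)[0],key=cv2.contourArea)
e=cv2.fitEllipse(c);print(e,cv2.boundingRect(c))
p=plane(m,e[0],.032);print(p,totool([p[0],p[1],.0315]))
R=cv2.inRange(v,(0,130,0),(8,255,255))
print('bin corner',totool(plane(m,(378,268),.075))*25,totool(plane(m,(463,211),.075))*25)
# expected full silhouette for cap at candidate x
for x in(.469,.471,.473): print(x,proj(m,[x+.018,.2045,.032]),proj(m,[x-.023,.2045,.015]))
print(im[160:224:2,278,0])
```

```text
((277.1863098144531, 199.6371612548828), (31.142385482788086, 32.537757873535156), 102.00194549560547) (261, 184, 33, 32)
[0.47393844 0.20247486 0.032     ] [ 0.02643789 -0.09368807  5.61596157]
bin corner [-42.30877019  76.95497169  96.88392844] [  4.93027114 136.69533318  96.86479595]
0.469 [283.54927793 212.77986199] [270.80552947 164.44673193]
0.471 [284.16762691 214.85246555] [271.44203522 166.59037885]
0.473 [284.78326474 216.9160329 ] [272.07600743 168.72557873]
[129 126 125 124 124 113 145 145 114  64 110 118 134 136 136 136 136 136
 136 136 135 136 134 135 134 135 134 134 132 101 124 125]
```

apply_moves([
  [1, 0.03, -0.08, 1, 0],
  [1, 0.03, -0.08, 2.5, 0],
  [1, 0.03, -0.08, 4, 0],
  [1, 0.03, -0.08, 5, 0],
  [1, 0.03, -0.08, 5.6, 0],
  [1, 0.03, -0.08, 5.6, 0],
  [1, 0.03, -0.08, 5.6, 0],
  [1, 0.03, -0.08, 5.6, 0],
])

```text
time: 15.75
tool_pos: [0.4746, 0.2028, 0.033]
eef_rot: [0.139, 0.99, 0.0, 0.001]
wrist_force: [-0.2, -0.6, 0.4]
finger_gap: 0.0857
grasp_force: 0.0
```

apply_moves([
  [0.2, 0, 0, 0, 0],
  [-0.2, 0, 0, 0, 0],
  [-1, 0, 0, 0, 0],
  [-1, 0, 0, 0, 0],
  [-1, 0, 0, 0, 0],
  [-1, 0, 0, 0, 0],
  [-1, 0, 0, 0, 0],
  [-1, 0, 0, 0, 0],
])

```text
time: 16.55
tool_pos: [0.4737, 0.2032, 0.0328]
eef_rot: [0.138, 0.99, 0.0, 0.0]
wrist_force: [-2.1, -1.1, 7.5]
finger_gap: 0.033
grasp_force: 58.8
```

apply_moves([
  [-1, 0, 0, -0.5, 0],
  [-1, 0, 0, -1.5, 0],
  [-1, 0, 0, -3, 0],
  [-1, 0, 0, -4.5, 0],
  [-1, 0, 0, -5.5, 0],
  [-1, 0, 0, -6, 0],
  [-1, 0, 0, -6, 0],
  [-1, 0, 0, -6, 0],
])

```text
time: 17.35
tool_pos: [0.4733, 0.203, 0.1816]
eef_rot: [0.138, 0.99, -0.0, -0.0]
wrist_force: [-0.2, -0.2, -1.6]
finger_gap: 0.0334
grasp_force: 59.7
```

Run:
```python
from h import *
s=manip.state();print(s['time'],s['tool_pos'],s['eef_rot'],totool([.6163,.037,.18]))
```

```text
17.35 [0.47330539 0.20303894 0.18156169] [ 1.38401331e-01  9.90376218e-01 -5.05254747e-05 -1.22343527e-04] [-7.32138296 -4.81909758  0.06144134]
```

apply_moves([
  [-1, -0.8, -0.5, 0, 0],
  [-1, -2.2, -1.4, 0, 0],
  [-1, -3.7, -2.4, 0, 0],
  [-1, -5.2, -3.4, 0, 0],
  [-1, -6.5, -4.3, 0, 0],
  [-1, -7.32, -4.82, 0, 0],
  [-1, -7.32, -4.82, 0, 0],
  [-1, -7.32, -4.82, 0, 0],
])

```text
time: 18.15
tool_pos: [0.6159, 0.0367, 0.1803]
eef_rot: [0.139, 0.99, -0.0, -0.001]
wrist_force: [-0.1, 0.0, -0.2]
finger_gap: 0.0333
grasp_force: 59.7
```

Run:
```python
from h import *
m=manip.camera_model('wrist');im=manip.capture('wrist');np.save('pics/w6.npy',im)
s=manip.state();t=s['tool_pos'];print(t,s['finger_gap'])
v=cv2.cvtColor(im,cv2.COLOR_RGB2HSV)
top=t-[0,0,.0008];print('TCP-axis cap top',proj(m,top))
g=cv2.GaussianBlur(im,(3,3),0)[...,0]
M=(((v[...,0]<8)|(v[...,0]>170))&(v[...,1]>130)).astype(np.uint8)
h=np.zeros_like(M);h[200:400,200:360]=1;M*=h
ys,xs=np.where(M);print(xs.min(),xs.max(),ys.min(),ys.max())
print(im[230:345:3,280,0]);print('near/far top edge',[proj(m,top+d) for d in([.018*.962,-.018*.274,0],[-.018*.962,.018*.274,0])],'skirt far',proj(m,top+[-.023*.962,.023*.274,-.017]))
S=manip.capture('side');x=cv2.resize(S[120:240,250:330],(280,420),interpolation=cv2.INTER_CUBIC)
cv2.imwrite('pics/w6.png',np.hstack([im[:,30:540],x])[:,:,::-1])
print(totool([.6163,.037,.126],s))
```

```text
[0.61568976 0.03732068 0.18078252] 0.033232497649734766
TCP-axis cap top [281.04764134 288.9876279 ]
236 323 220 316
[153 159 157 153  67  69  66 107 126 125 135 140 140 140 139 140 140 140
 141 140 139 140 139 139 139 139 139 139 138 124 141 139 141 147 145 142
 145 146 142]
near/far top edge [array([281.06999922, 321.63680218]), array([281.02137215, 253.39098522])] skirt far [280.90514898 228.35034039]
[-0.03222693 -0.00499705  2.1912316 ]
```

View pics/w6.png

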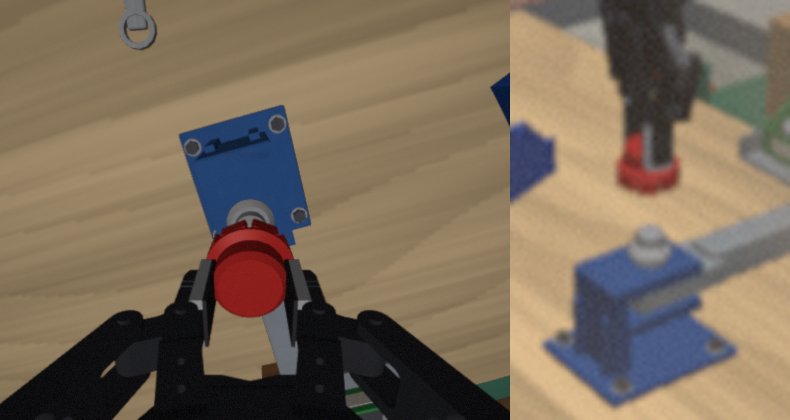

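The cap is held upright by its dome. The flat top spans rows 260–316 around the expected 289, and it is directly over the seated pin, which shows at about (280,215).

apply_moves([
  [-1, 0, 0, 0.4, 0],
  [-1, 0, 0, 0.8, 0],
  [-1, 0, 0, 1.2, 0],
  [-1, 0, 0, 1.5, 0],
  [-1, 0, 0, 1.7, 0],
  [-1, 0, 0, 1.9, 0],
  [-1, 0, 0, 2.05, 0],
  [-1, 0, 0, 2.1, 0],
])

```text
time: 19.05
tool_pos: [0.6164, 0.037, 0.1292]
eef_rot: [0.138, 0.99, -0.0, -0.0]
wrist_force: [-0.6, 0.6, -0.4]
finger_gap: 0.0331
grasp_force: 59.7
```

apply_moves([
  [-1, 0, 0, 0.03, 0],
  [-1, 0, 0, 0.06, 0],
  [-1, 0, 0, 0.09, 0],
  [-1, 0, 0, 0.12, 0],
  [-1, 0, 0, 0.15, 0],
  [-1, 0, 0, 0.18, 0],
  [-1, 0, 0, 0.18, 0],
  [-1, 0, 0, 0.18, 0],
])

```text
time: 19.85
tool_pos: [0.6165, 0.037, 0.125]
eef_rot: [0.138, 0.99, -0.0, 0.0]
wrist_force: [0.1, 1.3, -0.0]
finger_gap: 0.0333
grasp_force: 59.7
```

apply_moves([
  [-1, 0, 0, 0.02, 0],
  [-1, 0, 0, 0.04, 0],
  [-1, 0, 0, 0.06, 0],
  [-1, 0, 0, 0.08, 0],
  [-1, 0, 0, 0.1, 0],
  [-1, 0, 0, 0.1, 0],
  [-1, 0, 0, 0.1, 0],
  [-1, 0, 0, 0.1, 0],
])

```text
time: 20.65
tool_pos: [0.6168, 0.0369, 0.1232]
eef_rot: [0.138, 0.99, 0.0, 0.001]
wrist_force: [-2.1, -0.0, 5.6]
finger_gap: 0.0332
grasp_force: 60.3
```

apply_moves([
  [-1, 0, 0, 0.02, 0],
  [-1, 0, 0, 0.04, 0],
  [-1, 0, 0, 0.06, 0],
  [-1, 0, 0, 0.08, 0],
  [-1, 0, 0, 0.08, 0],
  [-1, 0, 0, 0.08, 0],
  [-1, 0, 0, 0.08, 0],
  [-1, 0, 0, 0.08, 0],
])

```text
time: 21.45
tool_pos: [0.6168, 0.0369, 0.1212]
eef_rot: [0.138, 0.99, 0.0, 0.001]
wrist_force: [-1.4, -0.6, 6.6]
finger_gap: 0.0331
grasp_force: 60.3
```

apply_moves([
  [-1, 0, 0, 0.02, 0],
  [-1, 0, 0, 0.04, 0],
  [-1, 0, 0, 0.06, 0],
  [-1, 0, 0, 0.08, 0],
  [-1, 0, 0, 0.1, 0],
  [-1, 0, 0, 0.12, 0],
  [-1, 0, 0, 0.12, 0],
  [-1, 0, 0, 0.12, 0],
])

```text
time: 22.25
tool_pos: [0.6165, 0.037, 0.1175]
eef_rot: [0.138, 0.99, 0.0, 0.0]
wrist_force: [-0.2, 0.1, -1.2]
finger_gap: 0.0328
grasp_force: 60.5
```

apply_moves([
  [-1, 0, 0, 0.02, 0],
  [-1, 0, 0, 0.04, 0],
  [-1, 0, 0, 0.06, 0],
  [-1, 0, 0, 0.08, 0],
  [-1, 0, 0, 0.08, 0],
  [-1, 0, 0, 0.08, 0],
  [-1, 0, 0, 0.08, 0],
  [-1, 0, 0, 0.08, 0],
])

```text
time: 23.05
tool_pos: [0.6165, 0.037, 0.1156]
eef_rot: [0.138, 0.99, -0.0, 0.0]
wrist_force: [0.4, -0.0, -0.5]
finger_gap: 0.033
grasp_force: 60.6
```

The force has dropped away, so it has snapped. I'll press home.

apply_moves([
  [-1, 0, 0, 0.02, 0],
  [-1, 0, 0, 0.04, 0],
  [-1, 0, 0, 0.06, 0],
  [-1, 0, 0, 0.08, 0],
  [-1, 0, 0, 0.1, 0],
  [-1, 0, 0, 0.12, 0],
  [-1, 0, 0, 0.12, 0],
  [-1, 0, 0, 0.12, 0],
])

```text
time: 23.85
tool_pos: [0.6166, 0.037, 0.1148]
eef_rot: [0.138, 0.99, -0.0, 0.001]
wrist_force: [-6.9, -0.4, 17.0]
finger_gap: 0.0331
grasp_force: 62.5
```

apply_moves([
  [-1, 0, 0, 0.03, 0],
  [-1, 0, 0, 0.03, 0],
  [-1, 0, 0, 0.03, 0],
  [-1, 0, 0, 0.03, 0],
  [-1, 0, 0, 0.03, 0],
  [-1, 0, 0, 0.03, 0],
  [-1, 0, 0, 0.03, 0],
  [-1, 0, 0, 0.03, 0],
])

```text
time: 24.65
tool_pos: [0.6167, 0.037, 0.1147]
eef_rot: [0.138, 0.99, -0.0, 0.002]
wrist_force: [-9.0, 0.3, 22.7]
finger_gap: 0.0332
grasp_force: 63.1
```

Run:
```python
from h import *
S=manip.capture('side');A=manip.capture('scene')
x=cv2.resize(S[150:240,240:330],(400,400),interpolation=cv2.INTER_CUBIC);y=cv2.resize(A[200:290,245:335],(400,400),interpolation=cv2.INTER_CUBIC)
cv2.imwrite('pics/w7.png',np.hstack([x,y])[:,:,::-1])
s=manip.state();print(s['tool_pos'],s['wrist_force'],s['time'])
```

```text
[0.61665242 0.03696263 0.11469841] [-7.83439261 -0.5100727  22.84994522] 24.75
```

View pics/w7.png

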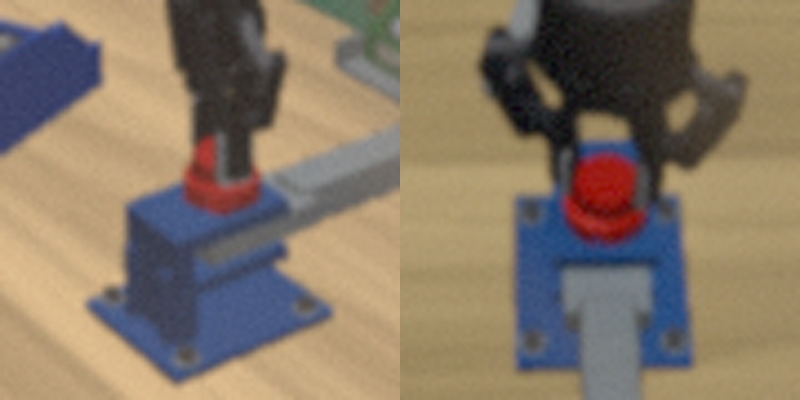

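Both views show the cap's skirt flat on the tine, at about (222,200) in the side crop. The arm is holding a steady push of about 23 N.

```bash
python3 -c "
from rig import manip
print(manip.close_job())"
```

```text
the job is handed in; nothing more can be done
None
```

The pivot pin is seated on the stud and the red cap is snapped on and fully home; I handed the job in at about 25 s with the gripper still pushing the cap down at about 23 N, and never touched the bolt bin, grease tin or spanner.

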